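Clamp a fitting with the outer of two coaxial knobs

TASK

Stand the silver hex fitting upright, thread up, in the nest of the small clamping jig and let go of it. Then turn only the big black outer ring of the jig's double knob clockwise until the sprung jaw holds the fitting lightly against the anvil, with about 13 newtons (never more than 22), and let go; the small brass knob in the ring's middle is already adjusted and must keep its setting, and the other fittings stay where they are.

Things in the scene. Friction and masses are not known exactly. Their poses are not given: they have to be found in the camera images.
- fitting_mid (a point): centre (half-way up) of the loose silver hex pipe fitting, 35 mm tall, standing thread up on the bench; hex 19 mm across flats (its own x axis) and 22 mm across corners (its y axis), the hex reaching from 11 to 20 mm above its foot, its foot 13 mm in diameter; about 60 g; z points up its axis. Two brass fittings of the same shape stand near it: leave them.
- jig: clamping jig fixed to the bench, grey base plate 215 x 90 x 12 mm. Origin on the bench, z up. Its x axis is the clamping direction: double knob at x = -60 mm, on a housing 72 x 62 mm whose top is 30 mm above the bench; the jaw moves towards +x and slides the fitting over the nest floor into the notch of the dark steel anvil, all at y = 0. A tall tester stands behind, 0.68 m ahead of you.
- nest (a point): nominal middle of the nest, on its slippery white floor 20 mm above the bench, x = 53.5 mm of the jig. Orange jaw pad (flat) on its -x side, 14.5 mm away when the ring reads 0; on its +x side the anvil with an upright 120 degree V notch for the hex, its bottom 18.5 mm away, give or take 5 mm (bolted in slots). Both 18 mm wide, up to 41 mm above the bench; the nest is open to +y and -y.
- ring_grip (a point): on the axis of the double knob (vertical), 45 mm above the bench, at the height to grip the outer ring. Outer ring: black, fluted, diameter 56 mm, from 33 to 55 mm above the bench.
- coarse_ring (a joint): angle of the outer ring, rad, grows clockwise seen from above; 1 rad moves the jaw 13 mm towards the anvil. Steady friction of about 0.32 N m at the knob's axis; it stays where it is left. The jaw pad is sprung (6.5 mm travel): once the fitting touches the anvil, 1 mm more adds about 6 N of clamping force (78 N per rad), and each 1 N adds 0.013 N m to the turning moment.
- fine_mark (a point): end of the red pointer on the top of the small inner brass knob, 10 mm from the knob's axis, 71 mm above the bench. The inner knob: diameter 22 mm, from 56 to 71 mm above the bench, stands on the same axis on top of the outer ring and turns at the lightest touch (0.008 N m).
- brass_fitting_a: a brass hex fitting, 19 x 22 x 35 mm, origin at the centre of its foot; a bystander
- brass_fitting_b: another brass hex fitting, 19 x 22 x 35 mm, origin at the centre of its foot; a bystander

How it is judged:
On the way, in this order (a step that is already met when the one before it is completed fails the run):
1. the silver fitting stands upright in the nest, released, not yet clamped (horizontal distance between fitting_mid and nest below 0.012 m and angle between fitting_mid's own z axis and vertical below 0.12 rad and z of fitting_mid in the frame of nest between 0.015 and 0.02 m and contact force between the fingers and silver_fitting below 0.1 N and contact force between jig and silver_fitting below 4 N), for 0.2 s.
2. the jaw clamps the fitting (contact force between jig and silver_fitting above 8 N), for 0.2 s.
At the end, for the whole second after the job is handed in: the silver fitting stands upright (within 0.12 rad) on the nest floor within 18 mm of the nest's middle, thread up, held by the jaw with 8 to 18 N, and the inner knob's pointer is within 2 mm of where it was (contact force between jig and silver_fitting between 8 and 18 N and horizontal distance between fitting_mid and nest below 0.018 m and angle between fitting_mid's own z axis and vertical below 0.12 rad and z of fitting_mid in the frame of nest between 0.015 and 0.02 m and distance of fine_mark from where it was at the start of the episode below 0.002 m and linear speed of silver_fitting below 0.01 m/s); the robot touches nothing.
It fails at once if the inner brass knob is turned (pointer moved more than 2 mm) (distance of fine_mark from where it was at the start of the episode above 0.002 m).
It fails at once if the fitting is overclamped or rammed into the jig (more than 22 N) (contact force between jig and silver_fitting above 22 N).
It fails at once if a brass fitting is moved more than 20 mm (distance of any of brass_fitting_a, brass_fitting_b from where it was at the start of the episode above 0.02 m).
It also fails if it takes over 72 s, if anything falls off the work surface, if the arm or the gripper's body presses on something with over 40 N, if the wrist force passes 120 N, or if a joint passes its speed limit or range.

ROBOT

A 6-joint arm with a two-finger parallel gripper is mounted at the origin on a cart in front of the work surface, level with it; the furniture and walls round the work are solid. World frame = base frame: x ahead of the robot, y to its left, z up, the work surface at z = 0. Lengths are in m, angles in rad, forces in N, time in s.
With the tool pointing down it reaches from about 0.375 to 0.975 m from the base axis. Payload 3.8 kg.
Tool frame: the origin (TCP) lies at the very end of the fingers, on their centre line; the grasp point (between the pads) lies behind it (bot.tcp_to_grasp is the y of the grasp point in the tool frame, in m); y points along the fingers, z is the direction in which the jaws open and shut, and the axes are right-handed (so a half turn about y gives the same grasp; the last joint's range is limited). The gripper opens to 85 mm and grips with 20 to 120 N. Pads are 22 mm wide; open, the fingers measure 114 mm over their backs; the gripper's body (76 mm by 85 mm) begins 54 mm behind the grasp point. The pads swing forward as they close: fully open they stand 13 mm farther back than shut.
Start: joints at [-1.186, 0.264, 1.604, -0, 1.274, -0.037], TCP at [0.276, -0.616, 0.201] pointing down, gripper open.
Joint ranges: [-2.63, 2.63], [-0.94, 2.18], [0.31, 2.57], [-1.31, 4.45], [0, 2.66], [-2.55, 2.55]. Speed limits (rad/s): [2.57, 2.57, 3.14, 3.14, 3.14, 3.14].

INTERFACE

Orientations are given as a rotation vector (axis times angle).
In Python, from workcell import bot, optics, workorder gives the robot as it stands.
- The arm moves only by the shell command python3 -m handwheel 'ROWS' [FORCE]. ROWS is JSON, a list of rows, each a list of 7 numbers: the shift along the tool's x, y, z in m, then the turn, a rotation vector about the tool's x, y, z in rad, then the opening, from 0 (shut) to 1 (fully open). A call has 1 to 8 rows; each row shifts and turns the commanded pose from where the row before left it, along the tool's axes as they then stand; what a row does not reach is not made up. A row lasts 1/8 s, in which the tool goes at most 62.5 mm and 10.7 degrees, less where a joint would pass 70% of its speed; a pose out of reach is approached as far as the arm can. A call with a gripper value outside its range is refused whole. The fingers move at their own pace and stop on an object; FORCE is the grip in N (left out, the last holds). Time passes only in rows, so rows that do not move let the fingers close. It gives the time, the measured TCP pose, the force and the opening at its end, in the units of the state.
- bot.read_state(): the state, without advancing time (a new reading comes with each control period).
- optics.read_camera(name): name is "scene" or "top" or "wrist"; returns a dict with "image" (420x560x3 uint8, red, green, blue), "z_map" (420x560 float32, m along the optical axis (not along the pixel's ray), 0 where there is no reading), "mtx" (3x3 intrinsics, pixels), "world_from_camera" (4x4, takes a point from camera to world coordinates); the wrist camera has in their place "hand_eye" (4x4, takes a point from camera to tool coordinates, whose origin is the TCP and whose axes are the tool frame's). Camera axes: x right, y down, z forward; pixel columns grow to the right and rows downward; lengths in m; the calibration is good to about 2 mm. A picture is of the moment at which its call begins: read the wrist's pose just before it.
- workorder.finish_job(): hands the job in, once; it reports no verdict.
The state is a dict: "time": time; "q": joint angles; "joint_vel": joint speeds; "joint_torque": joint torques, N m; "tool_pos": TCP position; "tcp_rot": TCP orientation; "wrist_force": force on the tool from outside, world axes, zero at the start; "torque": the same for the moment, N m; "width": opening from 0.0 (shut) to 1.0 (fully open).
Only numpy, scipy, OpenCV 4.12 (cv2) and the standard library are available. Lean on these libraries where they do the work, as an engineer would, in place of code of your own. Each camera call takes 0.05 s, during which the arm holds its last target.

## Working session

There is one attempt and no reset: what is moved stays moved. The work goes in short steps, Python scripts to look and compute and a shell command to move; the robot and the scene stay as the last step left them, time stands still between calls to the robot, and variables do not carry over. Pictures are saved under pics/ and viewed, and the job is handed in when it is done.

```bash
ls; mkdir -p pics; python3 - <<'E'
from workcell import bot, optics
import cv2,numpy as np
s=bot.read_state();print({k:np.round(v,3) for k,v in s.items()},bot.tcp_to_grasp)
for n in("scene","top","wrist"):
    c=optics.read_camera(n);cv2.imwrite(f"pics/{n}0.png",c["image"][:,:,::-1]);np.savez(f"{n}0.npz",**c)
    print(n,c["mtx"].round(1).tolist(),(c.get("world_from_camera") if "world_from_camera" in c else c["hand_eye"]).round(3).tolist())
E
```

```text
pics
{'time': np.float64(0.0), 'q': array([-1.186,  0.265,  1.605, -0.   ,  1.274, -0.037]), 'joint_vel': array([ 0.001, -0.001, -0.001, -0.   , -0.   , -0.   ]), 'joint_torque': array([ 2.0000e-03, -5.1510e+01, -3.6732e+01,  0.0000e+00,  1.3000e-02,
        0.0000e+00]), 'tool_pos': array([ 0.276, -0.615,  0.2  ]), 'tcp_rot': array([-0.426,  1.991, -1.987]), 'wrist_force': array([-0.726, -0.443,  0.684]), 'torque': array([ 0.001, -0.047, -0.012]), 'width': np.float64(0.999)} -0.0187
scene [[431.4, 0.0, 282.9], [0.0, 431.4, 209.3], [0.0, 0.0, 1.0]] [[0.861, -0.227, 0.455, 0.07], [-0.508, -0.388, 0.769, -0.809], [0.002, -0.893, -0.45, 0.45], [0.0, 0.0, 0.0, 1.0]]
top [[384.3, 0.0, 280.7], [0.0, 384.3, 216.5], [0.0, 0.0, 1.0]] [[-0.025, -0.993, 0.113, 0.368], [-1.0, 0.026, 0.008, -0.146], [-0.011, -0.113, -0.994, 0.911], [0.0, 0.0, 0.0, 1.0]]
wrist [[362.0, 0.0, 280.6], [0.0, 362.0, 211.2], [0.0, 0.0, 1.0]] [[-0.001, 0.953, 0.303, -0.078], [-0.0, -0.303, 0.953, -0.174], [1.0, 0.001, 0.0, -0.001], [0.0, 0.0, 0.0, 1.0]]
```

View pics/scene0.png

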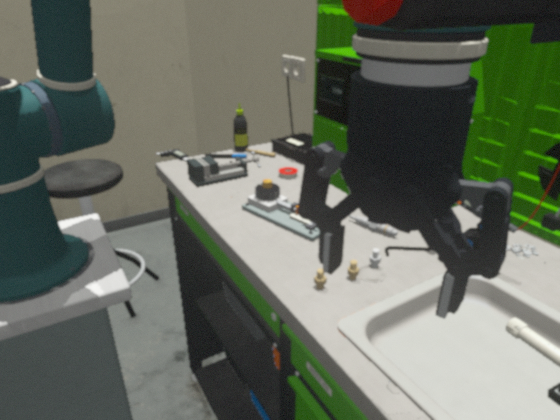

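View pics/top0.png

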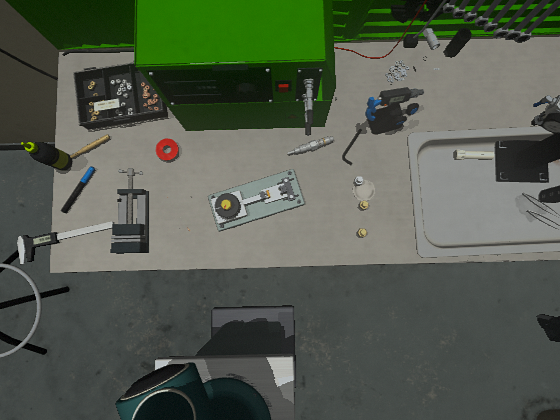

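View pics/wrist0.png

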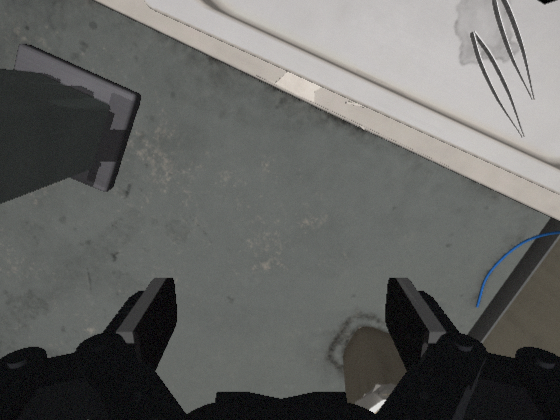

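```bash
cat > h.py <<'E'
import numpy as np,cv2
from scipy.spatial.transform import Rotation as R
def ray(K,T,px,z):
    d=T[:3,:3]@np.linalg.inv(K)@np.array([px[0],px[1],1.]);o=T[:3,3]
    return o+d*(z-o[2])/d[2]
def proj(K,T,P):
    p=T[:3,:3].T@(np.asarray(P)-T[:3,3]);q=K@p;return q[:2]/q[2]
def TM(s):
    T=np.eye(4);T[:3,:3]=R.from_rotvec(s["tcp_rot"]).as_matrix();T[:3,3]=s["tool_pos"];return T
E
python3 - <<'E'
from h import *
c=np.load("top0.npz");K,T=c["mtx"],c["world_from_camera"];im=c["image"]
for n,p,z in(("silver",(359,181),.03),("ba",(364,205),.03),("bb",(362,233),.03),("knob",(227,204),.07),("anvil",(289,187),.04)):print(n,ray(K,T,p,z).round(4))
cr=cv2.resize(im[150:250,190:390],None,fx=4,fy=4,interpolation=cv2.INTER_CUBIC);cv2.imwrite("pics/top0c.png",cr[:,:,::-1])
s=np.load("scene0.npz")["image"];cv2.imwrite("pics/scene0c.png",cv2.resize(s[160:300,220:400],None,fx=4,fy=4,interpolation=cv2.INTER_CUBIC)[:,:,::-1])
E
```

```text
silver [ 0.546  -0.3228  0.03  ]
ba [ 0.4894 -0.3316  0.03  ]
bb [ 0.4248 -0.3238  0.03  ]
knob [ 0.4942 -0.0208  0.07  ]
anvil [ 0.5344 -0.1595  0.04  ]
```

View pics/top0c.png

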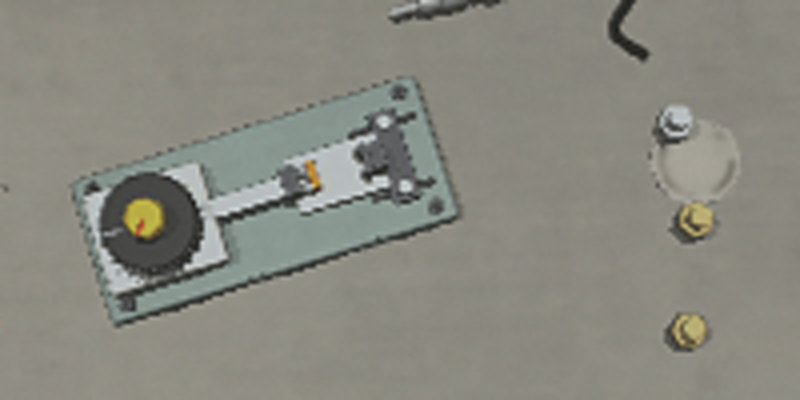

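View pics/scene0c.png

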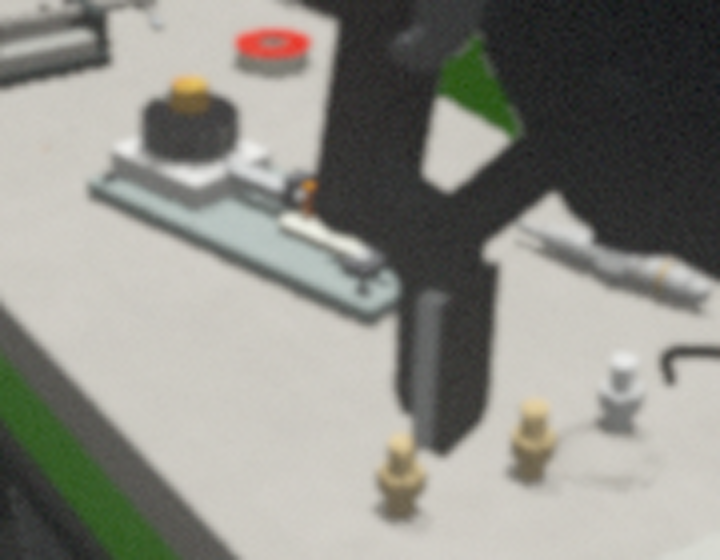

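```bash
python3 - <<'E'
from h import *
from workcell import bot
print(TM(bot.read_state()).round(3))
E
```

```text
[[-0.912 -0.001  0.409  0.276]
 [-0.409  0.002 -0.912 -0.615]
 [-0.    -1.    -0.002  0.2  ]
 [ 0.     0.     0.     1.   ]]
```

```bash
python3 -m handwheel '[[0,0,0,0,-0.15,0,1],[0,0,0,0,-0.15,0,1],[0,0,0,0,-0.15,0,1],[0,0,0,0,-0.15,0,1]]'
python3 -m handwheel '[[-0.048,0.01,0.01,0,0,0,1],[-0.049,0.01,0.01,0,0,0,1],[-0.049,0.01,0.01,0,0,0,1],[-0.049,0.01,0.01,0,0,0,1],[-0.049,0.01,0.01,0,0,0,1],[-0.049,0.01,0.01,0,0,0,1],[-0.049,0.01,0.01,0,0,0,1],[-0.048,0.01,0.008,0,0,0,1]]'
python3 -m handwheel '[[0,0,0,0,0,0,1],[0,0,0,0,0,0,1]]'
cat > look.py <<'E'
import sys
from h import *
from workcell import bot,optics
n=sys.argv[1]
s=bot.read_state();c=optics.read_camera("wrist")
T=TM(s)@c["hand_eye"]
np.savez(n+".npz",image=c["image"],z=c["z_map"],K=c["mtx"],T=T,tool=TM(s))
cv2.imwrite(f"pics/{n}.png",c["image"][:,:,::-1])
print(s["time"],TM(s).round(4).tolist(),s["width"].round(3),s["wrist_force"].round(2),s["torque"].round(3))
E
python3 look.py w1
```

```text
time: 0.65
tool_pos: [0.2762, -0.6155, 0.2004]
tcp_rot: [-0.901, 1.598, -1.597]
wrist_force: [-0.1, -0.3, -0.2]
width: 1.002
time: 1.65
tool_pos: [0.5473, -0.3224, 0.1204]
tcp_rot: [-0.898, 1.601, -1.601]
wrist_force: [0.8, 0.5, -0.1]
width: 1.002
time: 1.9
tool_pos: [0.5461, -0.3239, 0.1207]
tcp_rot: [-0.899, 1.601, -1.6]
wrist_force: [0.3, -0.5, 0.4]
width: 1.0Traceback (most recent call last):
  File "look.py", line 9, in <module>
    print(s["time"],TM(s).round(4).tolist(),s["width"].round(3),s["wrist_force"].round(2),s["torque"].round(3))
                                            ^^^^^^^^^^^^^^^^
AttributeError: 'float' object has no attribute 'round'
```

View pics/w1.png

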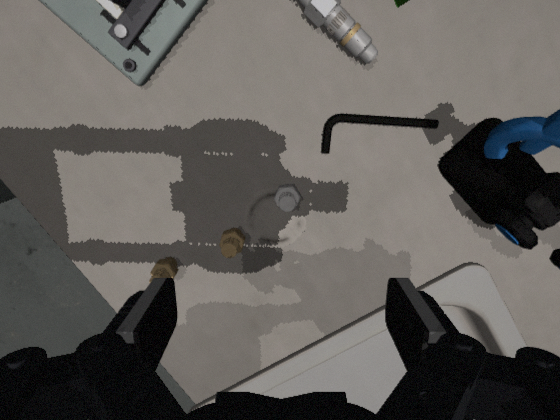

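```bash
sed -i 's/s\["width"\].round(3)/round(float(s["width"]),3)/; s/s\["wrist_force"\].round(2)/np.round(s["wrist_force"],2)/; s/s\["torque"\].round(3)/np.round(s["torque"],3)/' look.py
python3 - <<'E'
from h import *
c=np.load("w1.npz");K,T=c["K"],c["T"];im=c["image"]
cv2.imwrite("pics/w1c.png",cv2.resize(im[165:285,145:325],None,fx=4.4,fy=4.4,interpolation=cv2.INTER_CUBIC)[:,:,::-1])
print(c["tool"].round(4))
for n,p,z in(("silver",(287,197),.03),("b",(231,242),.03),("b2",(163,270),.03)):print(n,ray(K,T,p,z).round(4))
print(c["z"][185:212:3,275:300:3].round(3))
E
```

```text
[[-5.211e-01 -9.000e-04  8.535e-01  5.461e-01]
 [-8.535e-01 -2.000e-04 -5.211e-01 -3.239e-01]
 [ 6.000e-04 -1.000e+00 -7.000e-04  1.207e-01]
 [ 0.000e+00  0.000e+00  0.000e+00  1.000e+00]]
silver [ 0.5527 -0.3215  0.03  ]
b [ 0.496  -0.3301  0.03  ]
b2 [ 0.4355 -0.3218  0.03  ]
[[0.302 0.302 0.288 0.288 0.285 0.285 0.289 0.301 0.301]
 [0.301 0.283 0.281 0.282 0.28  0.28  0.283 0.304 0.303]
 [0.303 0.281 0.281 0.281 0.282 0.281 0.281 0.282 0.303]
 [0.286 0.282 0.279 0.275 0.274 0.275 0.282 0.281 0.288]
 [0.284 0.283 0.27  0.268 0.27  0.268 0.274 0.282 0.282]
 [0.284 0.284 0.269 0.269 0.268 0.269 0.269 0.283 0.284]
 [0.306 0.285 0.27  0.27  0.27  0.269 0.27  0.285 0.305]
 [0.306 0.285 0.27  0.27  0.27  0.27  0.271 0.286 0.306]
 [0.307 0.307 0.27  0.272 0.272 0.272 0.286 0.305 0.307]]
```

View pics/w1c.png

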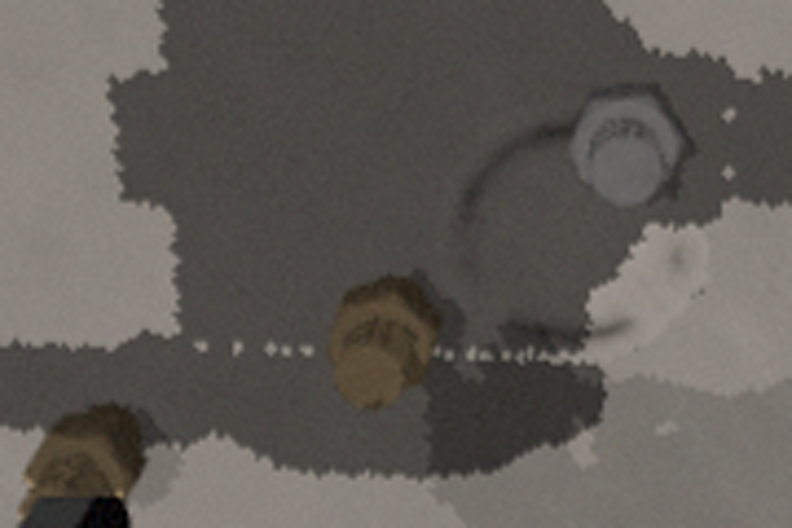

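```bash
cat >> h.py <<'E'
def cloud(c):
    K,T,z=c["K"],c["T"],c["z"];v,u=np.mgrid[0:z.shape[0],0:z.shape[1]]
    p=np.stack([(u-K[0,2])/K[0,0]*z,(v-K[1,2])/K[1,1]*z,z],-1)
    P=p@T[:3,:3].T+T[:3,3];P[z<=0]=np.nan;return P
E
python3 - <<'E'
from h import *
c=np.load("w1.npz");P=cloud(c)
bg=P[180:220,240:330,2];print("bench",np.nanpercentile(bg,[10,50]))
w=P[175:225,265:312].reshape(-1,3)
t=w[(w[:,2]>.0325)];print("top",len(t),t.mean(0),np.median(t,0))
h=w[(w[:,2]>.016)&(w[:,2]<.024)];print("hex",len(h),h.mean(0))
# body incl top
b=w[(w[:,2]>.016)]
xy=h[:,:2]
for a in range(0,180,10):
    d=np.array([np.cos(np.radians(a)),np.sin(np.radians(a))]);e=xy@d;print(a,round((e.max()-e.min())*1e3,1),round((e.max()+e.min())*.5e0,4),end=' | ')
# hex-fold moment
q=xy-[h[:,0].min()/2+h[:,0].max()/2,h[:,1].min()/2+h[:,1].max()/2];print("\nc",xy.mean(0)-q.mean(0))
E
```

```text
bench [-6.03667404e-05  1.02279935e-03]
top 219 [ 0.55055344 -0.3241073   0.03548689] [ 0.55067282 -0.32408974  0.03556986]
hex 263 [ 0.55243372 -0.32151548  0.02110789]
0 19.5 0.5506 | 10 19.5 0.4859 | 20 20.6 0.4063 | 30 21.2 0.3145 | 40 21.2 0.2131 | 50 20.7 0.1053 | 60 19.6 -0.0056 | 70 20.2 -0.1167 | 80 21.1 -0.2241 | 90 21.5 -0.3247 | 100 21.3 -0.4154 | 110 20.8 -0.4934 | 120 19.7 -0.5565 | 130 19.6 -0.6026 | 140 20.8 -0.6304 | 150 21.4 -0.6391 | 160 21.4 -0.6284 | 170 20.7 -0.5986 | 
c [ 0.55058407 -0.32474147]
```

```bash
python3 -m handwheel '[[0,0,0,0,-0.1545,0,0.5],[0,0,0,0,-0.1545,0,0.5],[0,0,0,0,-0.1545,0,0.5],[0,0,0,0,-0.1545,0,0.5],[0.001,0.02,0.0045,0,0,0,0.5],[0,0.02,0,0,0,0,0.5],[0,0.02,0,0,0,0,0.5],[0,0,0,0,0,0,0.5]]'
python3 look.py w2
```

```text
time: 2.95
tool_pos: [0.5484, -0.323, 0.0571]
tcp_rot: [-1.242, 1.165, -1.153]
wrist_force: [0.5, -0.4, -0.3]
width: 0.502
2.95 [[0.0681, -0.0057, 0.9977, 0.5484], [-0.9977, 0.0036, 0.0681, -0.323], [-0.004, -1.0, -0.0054, 0.0571], [0.0, 0.0, 0.0, 1.0]] 0.502 [ 0.53 -0.39 -0.31] [ 0.024  0.014 -0.021]
```

View pics/w2.png

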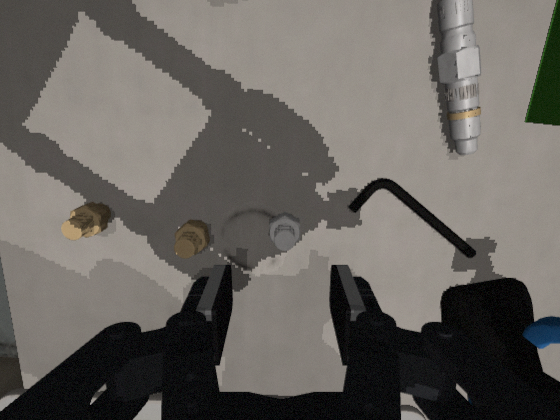

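```bash
cat > fit.py <<'E'
import sys
from h import *
c=np.load(sys.argv[1]+".npz");P=cloud(c);x0,y0=float(sys.argv[2]),float(sys.argv[3])
w=P.reshape(-1,3);w=w[np.hypot(w[:,0]-x0,w[:,1]-y0)<.016]
t=w[(w[:,2]>.0325)&(w[:,2]<.04)];print("top",len(t),((t.min(0)+t.max(0))/2).round(4))
h=w[(w[:,2]>.016)&(w[:,2]<.024)];xy=h[:,:2]
A=np.arange(0,180,2);W=[np.ptp(xy@[np.cos(np.radians(a)),np.sin(np.radians(a))]) for a in A]
W=np.array(W);S=(W[:30]+W[30:60]+W[60:]);k=np.angle(np.sum(S*np.exp(1j*np.radians(A[:30]*6))))/6
print("hex",((xy.min(0)+xy.max(0))/2).round(4),"corner deg",np.degrees(k)%60,"flat",(np.degrees(k)+30)%60,(S.min()/3,S.max()/3))
E
python3 fit.py w1 .5506 -.3243;python3 fit.py w2 .5506 -.3243
```

```text
top 219 [ 0.5503 -0.3243  0.035 ]
hex [ 0.5506 -0.3247] corner deg 34.32907992033715 flat 4.329079920337154 (np.float64(0.01916056466289071), np.float64(0.02138966450244369))
top 360 [ 0.5504 -0.3242  0.0349]
hex [ 0.5505 -0.3227] corner deg 33.41157796191359 flat 3.411577961913597 (np.float64(0.018980863252333547), np.float64(0.020060048180256158))
```

```bash
python3 -m handwheel '[[0,0.014,0,0,0,0,0.5],[0,0.014,0,0,0,0,0.5],[0,0.014,0,0,0,0,0.5],[0,0.0145,0,0,0,0,0.5],[0,0,0,0,0,0,0.5],[0,0,0,0,0,0,0.5]]'
python3 look.py w3
```

```text
time: 3.75
tool_pos: [0.5511, -0.3247, 0.0045]
tcp_rot: [-1.241, 1.158, -1.158]
wrist_force: [0.1, -0.7, -0.0]
width: 0.5
3.75 [[0.0689, 0.0002, 0.9976, 0.5511], [-0.9976, -0.0001, 0.0689, -0.3247], [0.0001, -1.0, 0.0002, 0.0045], [0.0, 0.0, 0.0, 1.0]] 0.5 [ 0.06 -0.67 -0.02] [ 0.006 -0.051  0.025]
```

View pics/w3.png

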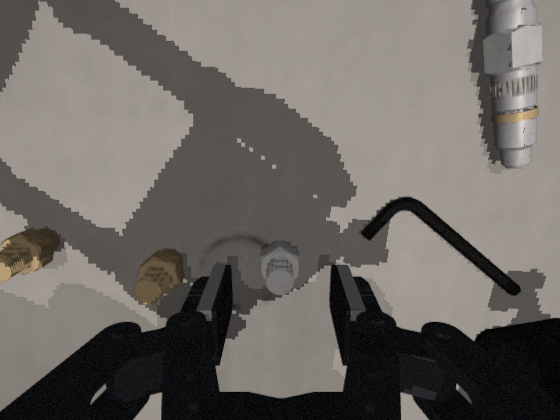

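```bash
python3 -m handwheel '[[0,0,0,0,0,0,0],[0,0,0,0,0,0,0],[0,0,0,0,0,0,0],[0,0,0,0,0,0,0],[0,0,0,0,0,0,0],[0,0,0,0,0,0,0]]' 35
python3 look.py w4
```

```text
time: 4.55
tool_pos: [0.5512, -0.3247, 0.0048]
tcp_rot: [-1.241, 1.158, -1.159]
wrist_force: [0.1, -0.1, 1.1]
width: -0.0
4.55 [[0.0689, 0.0005, 0.9976, 0.5512], [-0.9976, -0.0003, 0.0689, -0.3247], [0.0003, -1.0, 0.0005, 0.0048], [0.0, 0.0, 0.0, 1.0]] -0.0 [ 0.13 -0.06  1.09] [-0.004 -0.056  0.02 ]
```

View pics/w4.png

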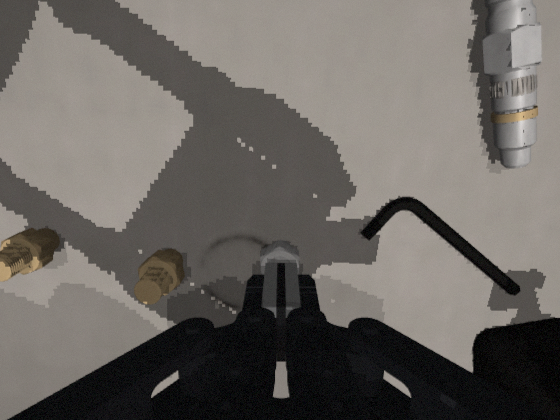

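```bash
python3 fit.py w3 .5506 -.3243; python3 fit.py w4 .5506 -.3243; python3 - <<'E'
from h import *
for n in("w3","w4"):
    c=np.load(n+".npz");P=cloud(c);T=c["tool"];L=(P-T[:3,3])@T[:3,:3]
    print("pixel of TCP",proj(c["K"],c["T"],T[:3,3]).round(1),"grasp",proj(c["K"],c["T"],T[:3,3]-.0187*T[:3,1]).round(1))
    for r in range(235,360,8):print(r,[tuple((L[r,u]*1e3).round(0)) for u in((255,265,280,300) if n=="w4" else (222,280,340))])
E
```

```text
top 625 [ 0.5503 -0.3242  0.035 ]
hex [ 0.5506 -0.3227] corner deg 34.104034492149324 flat 4.104034492149324 (np.float64(0.019370539665202476), np.float64(0.020192321271429937))
top 16 [ 0.5503 -0.3132  0.0393]
hex [ 0.5506 -0.3213] corner deg 34.144135602326024 flat 4.144135602326024 (np.float64(0.018207451656328855), np.float64(0.019066757397579348))
pixel of TCP [280.6 253.6] grasp [280.6 270. ]
235 [(np.float64(-9.0), np.float64(3.0), np.float64(-31.0)), (np.float64(-9.0), np.float64(4.0), np.float64(-0.0)), (np.float64(-9.0), np.float64(5.0), np.float64(31.0))]
243 [(np.float64(-4.0), np.float64(4.0), np.float64(-31.0)), (np.float64(-11.0), np.float64(-11.0), np.float64(-0.0)), (np.float64(-5.0), np.float64(3.0), np.float64(31.0))]
251 [(np.float64(0.0), np.float64(4.0), np.float64(-31.0)), (np.float64(-9.0), np.float64(-17.0), np.float64(-0.0)), (np.float64(-1.0), np.float64(2.0), np.float64(31.0))]
259 [(np.float64(5.0), np.float64(4.0), np.float64(-32.0)), (np.float64(-7.0), np.float64(-21.0), np.float64(-0.0)), (np.float64(5.0), np.float64(4.0), np.float64(32.0))]
267 [(np.f
[... 5166 characters left out ...]
9 [(np.float64(-13.0), np.float64(-86.0), np.float64(-7.0)), (np.float64(-13.0), np.float64(-87.0), np.float64(-5.0)), (np.float64(1.0), np.float64(-69.0), np.float64(-0.0)), (np.float64(-12.0), np.float64(-86.0), np.float64(5.0))]
347 [(np.float64(-13.0), np.float64(-90.0), np.float64(-7.0)), (np.float64(-13.0), np.float64(-90.0), np.float64(-4.0)), (np.float64(5.0), np.float64(-68.0), np.float64(-0.0)), (np.float64(-13.0), np.float64(-90.0), np.float64(5.0))]
355 [(np.float64(-18.0), np.float64(-100.0), np.float64(-6.0)), (np.float64(-15.0), np.float64(-96.0), np.float64(-4.0)), (np.float64(8.0), np.float64(-68.0), np.float64(-0.0)), (np.float64(-18.0), np.float64(-99.0), np.float64(5.0))]
```

```bash
python3 - <<'E'
from h import *
from workcell import bot,optics
s=bot.read_state()
for n in("scene","top"):
    c=optics.read_camera(n);np.savez(n+"1.npz",**c)
    K,T=c["mtx"],c["world_from_camera"]
    p=proj(K,T,s["tool_pos"]);print(n,p)
    x,y=p.astype(int);im=c["image"][max(0,y-75):y+60,max(0,x-90):x+90]
    im=np.ascontiguousarray(im);cv2.imwrite(f"pics/{n}1.png",cv2.resize(im,None,fx=4.4,fy=4.4,interpolation=cv2.INTER_CUBIC)[:,:,::-1]);print(max(0,x-90),max(0,y-75))
E
```

```text
scene [373.96355691 264.01795364]
283 189
top [357.6692487  181.00978333]
267 106
```

View pics/scene1.png

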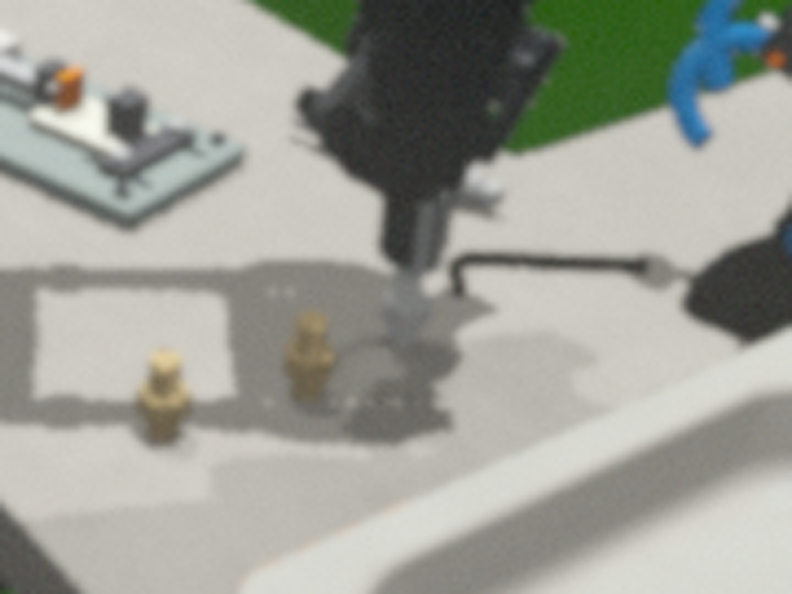

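```bash
python3 - <<'E'
from h import *
for n in("w1","w2","w3","w4"):
    c=np.load(n+".npz");P=cloud(c);T=c["tool"];L=(P-T[:3,3])@T[:3,:3]
    m=(L[...,1]<-31)&(abs(L[...,2])<60)&(L[...,0]<12)&(L[...,0]>-16)
    m[:200]=0
    q=L[m];o=np.argsort(-q[:,1])[:400]
    e=q[o];print(n,"max y",e[:5,1].round(4),"pts",(e[::50]*1e3).round(1).tolist())
    for sg in(-1,1):
        f=q[(q[:,2]*sg>0)&(q[:,1]<-36)&(q[:,1]>-50)];print(len(f),"x range",f[:,0].min()*1e3,f[:,0].max()*1e3,"z range",f[:,2].min()*1e3,f[:,2].max()*1e3)
E
```

```text
w1 max y [] pts []Traceback (most recent call last):
  File "<stdin>", line 9, in <module>
    return umr_minimum(a, axis, None, out, keepdims, initial, where)
ValueError: zero-size array to reduction operation minimum which has no identity
```

View pics/top1.png

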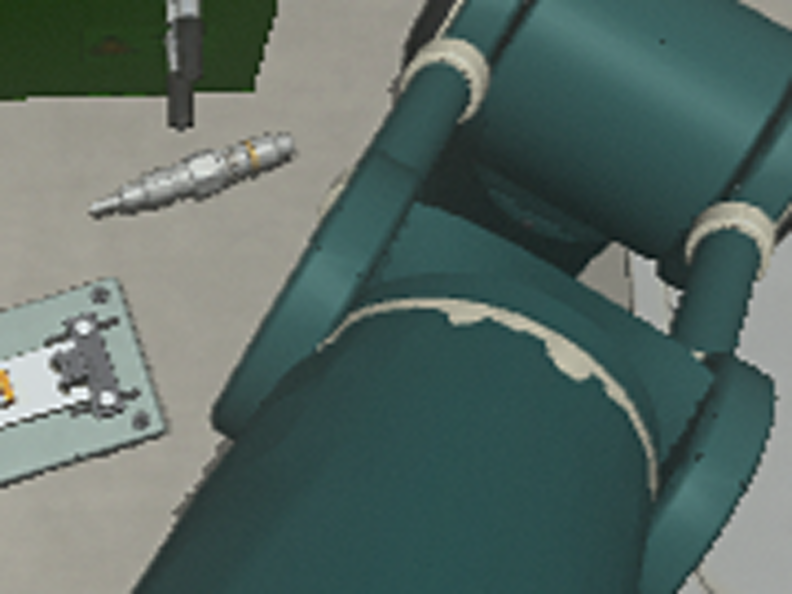

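```bash
python3 - <<'E'
from h import *
for n in("w1","w2","w3","w4"):
    c=np.load(n+".npz");P=cloud(c);T=c["tool"];L=(P-T[:3,3])@T[:3,:3]*1e3
    print(n)
    z=c["z"]
    for u in ((140,160,400,420) if n=="w1" else (205,215,225,335,345,355) if n!="w4" else (250,258,268,275,290,300,310)):
        col=L[:,u]
        # first row with depth < .2 going down from 240
        rr=[r for r in range(225,330) if 0<z[r,u]<.16]
        if rr: r=rr[0];print(u,r,col[r].round(1),col[r+4].round(1))
E
```

```text
w1
140 291 [ -6.8 -50.1 -54.7] [ -7.1 -53.6 -53.3]
160 278 [-11.2 -47.9 -47.2] [-11.  -50.7 -46.3]
400 278 [-11.1 -47.7  45.8] [-11.3 -51.1  44.8]
420 291 [ -8.  -52.2  52.3] [-11.5 -61.   48.7]
w2
205 277 [ -7.5 -39.8 -31.2] [ -7.9 -43.9 -30.4]
215 265 [-11.3 -36.5 -27.5] [-11.3 -40.  -26.9]
225 265 [-11.7 -37.3 -23.1] [-11.5 -40.4 -22.7]
335 265 [-11.4 -36.7  22.6] [-11.9 -41.3  22. ]
345 265 [-11.5 -36.8  26.8] [-12.  -41.4  26. ]
355 277 [ -7.9 -40.6  30.4] [ -8.  -44.1  29.7]
w3
205 277 [ -7.6 -39.9 -31.2] [ -7.9 -43.9 -30.4]
215 265 [-11.9 -37.7 -27.2] [-11.6 -40.7 -26.7]
225 265 [-11.7 -37.3 -23.1] [-11.8 -41.1 -22.6]
335 265 [-11.4 -36.5  22.7] [-11.6 -40.7  22.1]
345 265 [-11.1 -36.1  26.9] [-12.  -41.4  26. ]
355 277 [ -7.6 -40.   30.6] [ -7.8 -43.6  29.9]
w4
250 277 [ -7.2 -39.2 -12.7] [ -7.5 -43.2 -12.4]
258 275 [ -7.9 -38.7  -9.4] [ -7.8 -42.1  -9.2]
268 263 [-11.7 -35.4  -5.3] [-11.6 -38.9  -5.2]
275 263 [-11.7 -35.4  -2.4] [-11.5 -38.8  -2.4]
290 263 [-11.4 -34.8   3.9] [-11.5 -38.7   3.8]
300 275 [ -7.7 -38.4   8. ] [ -7.9 -42.3   7.8]
310 276 [ -7.9 -39.6  12.1] [ -7.5 -42.3  11.9]
```

```bash
python3 -m handwheel '[[0,0,0,0,0,0,0.5],[0,0,0,0,0,0,0.5],[0,0,0,0,0,0,0.5],[0,0.0085,0,0,0,0,0.5],[0,0.0085,0,0,0,0,0.5],[0,0.009,0,0,0,0,0.5],[0,0.009,0,0,0,0,0.5],[0,0,0,0,0,0,0.5]]'
python3 look.py w5
```

```text
time: 5.7
tool_pos: [0.5508, -0.3244, -0.0313]
tcp_rot: [-1.241, 1.159, -1.158]
wrist_force: [0.3, 0.3, -0.4]
width: 0.501
5.7 [[0.0689, -0.0006, 0.9976, 0.5508], [-0.9976, 0.0004, 0.0689, -0.3244], [-0.0004, -1.0, -0.0006, -0.0313], [0.0, 0.0, 0.0, 1.0]] 0.501 [ 0.27  0.3  -0.36] [ 0.028  0.007 -0.053]
```

View pics/w5.png

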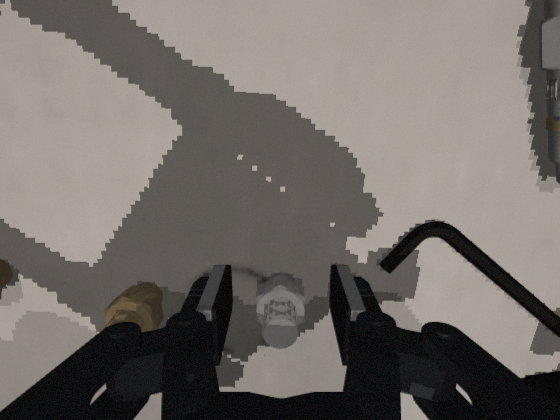

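Now the fitting (pixel 281,305) lies between the pads; the reported TCP is about 35 mm beyond the real fingertips. I am closing the gripper.

```bash
python3 -m handwheel '[[0,0,0,0,0,0,0],[0,0,0,0,0,0,0],[0,0,0,0,0,0,0],[0,0,0,0,0,0,0],[0,0,0,0,0,0,0]]' 40
python3 look.py w6
```

```text
time: 6.38
tool_pos: [0.5514, -0.3249, -0.0299]
tcp_rot: [-1.241, 1.157, -1.159]
wrist_force: [-0.1, -0.4, 5.6]
width: 0.207
6.375 [[0.0689, 0.0009, 0.9976, 0.5514], [-0.9976, -0.0006, 0.0689, -0.3249], [0.0007, -1.0, 0.0009, -0.0299], [0.0, 0.0, 0.0, 1.0]] 0.207 [-0.09 -0.39  5.64] [-0.017  0.077 -0.002]
```

View pics/w6.png

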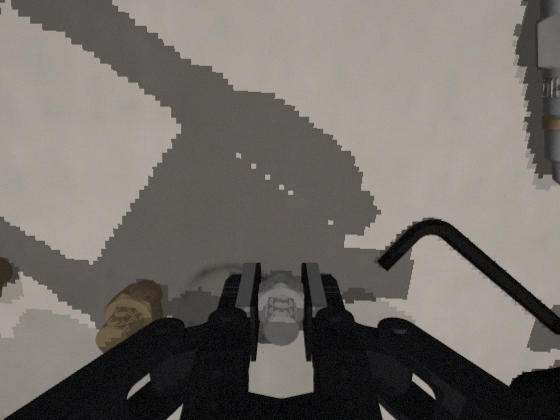

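```bash
python3 -m handwheel '[[0,-0.01,0,0,0,0,0],[0,-0.03,0,0,0,0,0],[0,-0.03,0,0,0,0,0],[0,-0.03,0,0,0,0,0],[0,-0.03,0,0,0,0,0],[0,0,0,0,0,0,0]]'
python3 -m handwheel '[[-0.02,0,-0.0015,0,0,0,0],[-0.04,0,-0.0025,0,0,0,0],[-0.04,0,-0.0025,0,0,0,0],[-0.04,0,-0.0025,0,0,0,0],[-0.036,0,-0.0025,0,0,0,0],[-0.02,0,-0.001,0,0,0,0],[0,0,0,0,0,0,0],[0,0,0,0,0,0,0]]'
python3 look.py w7
```

```text
time: 7.18
tool_pos: [0.5527, -0.3256, 0.1026]
tcp_rot: [-1.24, 1.154, -1.163]
wrist_force: [0.0, -0.4, -1.0]
width: 0.209
time: 8.18
tool_pos: [0.5249, -0.1303, 0.0991]
tcp_rot: [-1.242, 1.158, -1.158]
wrist_force: [0.9, 0.9, -0.7]
width: 0.207
8.175 [[0.0691, -0.0004, 0.9976, 0.5249], [-0.9976, -0.0004, 0.0691, -0.1303], [0.0004, -1.0, -0.0004, 0.0991], [0.0, 0.0, 0.0, 1.0]] 0.207 [ 0.92  0.85 -0.68] [-0.009  0.022 -0.002]
```

View pics/w7.png

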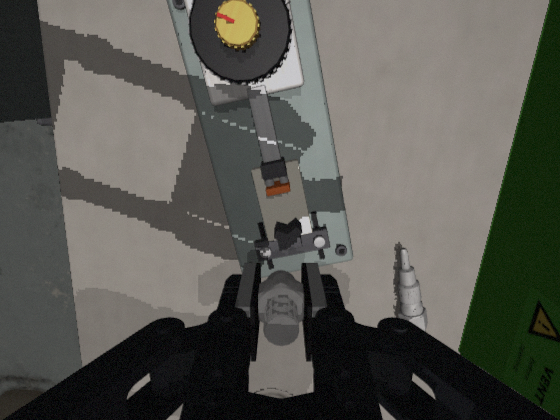

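```bash
python3 - <<'E'
from h import *
c=np.load("w7.npz");P=cloud(c);im=c["image"].astype(int)
z=P[...,2]
hsv=cv2.cvtColor(c["image"],cv2.COLOR_RGB2HSV)
brass=(hsv[...,0]>18)&(hsv[...,0]<32)&(hsv[...,1]>120)&(z>.06)&(z<.08);brass[100:]=0
q=P[brass];print("brass",len(q),((q.min(0)+q.max(0))/2).round(4),(np.ptp(q,0)).round(4))
red=(hsv[...,0]<8)&(hsv[...,1]>150)&(hsv[...,2]>100)&(z>.06);red[100:]=0
r=P[red];print("red",len(r),r.mean(0).round(4)); d=np.hypot(*(r[:,:2]-((q.min(0)+q.max(0))/2)[:2]).T) if len(r) else []
ring=(z>.048)&(z<.06);ring[100:]=0;g=P[ring];print("ring",len(g),((g.min(0)+g.max(0))/2).round(4),np.ptp(g,0).round(4))
g=g.astype(np.float32);(cx,cy),rad=cv2.minEnclosingCircle(g[:,:2].copy());print(cx,cy,rad)
pl=(z>.009)&(z<.0145);pl[260:]=0;pl[:,:150]=0;pl[:,360:]=0
pp=P[pl][:,:2].astype(np.float32);rc=cv2.minAreaRect(pp);print("plate",len(pp),rc);print(cv2.boxPoints(rc).round(4).tolist())
org=(hsv[...,0]<20)&(hsv[...,1]>150)&(hsv[...,2]>80);org[:150]=0;org[260:]=0
o=P[org];print("orange",len(o),np.median(o,0).round(4),o.min(0).round(4),o.max(0).round(4))
cr=c["image"][150:270,225:365];cv2.imwrite("pics/w7c.png",cv2.resize(cr,None,fx=5,fy=5,interpolation=cv2.INTER_CUBIC)[:,:,::-1])
E
```

```text
brass 1545 [ 0.4948 -0.0189  0.0671] [0.0225 0.0224 0.014 ]
red 66 [ 0.4893 -0.0167  0.0722]
ring 5529 [ 0.5751 -0.0249  0.054 ] [0.2187 0.0447 0.0119]
0.5751175880432129 -0.029917772859334946 0.11012411117553711
plate 16971 ((0.513835608959198, -0.08454994112253189), (0.09012354165315628, 0.20412270724773407), 16.197345733642578)
[[0.44209998846054077, 0.0008999999845400453], [0.49900001287460327, -0.19509999454021454], [0.5856000185012817, -0.17000000178813934], [0.5285999774932861, 0.026000000536441803]]
orange 169 [ 0.5218 -0.1106  0.0417] [ 0.514  -0.1146  0.0387] [ 0.5291 -0.1068  0.0432]
```

View pics/w7c.png

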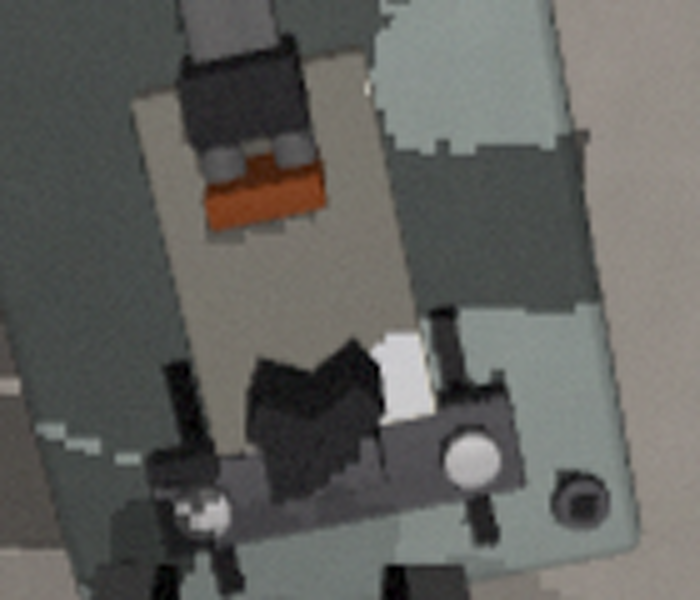

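```bash
python3 - <<'E'
from h import *
c=np.load("w7.npz");K,T=c["K"],c["T"]
a=np.radians(-73.8);xj=np.array([np.cos(a),np.sin(a)]);yj=np.array([-xj[1],xj[0]]);k=np.array([.4948,-.0189]);o=k+.06*xj
n=o+.0535*xj;print("origin",o,"nest",n)
f=lambda u,v,z=.041:ray(K,T,(225+u/5,150+v/5),z)[:2]
for nm,u,v in(("vertex",312,388),("mouthL",262,362),("mouthR",356,342),("padL",208,208),("padR",325,182),("padtopback",207,190),("padtopbackR",322,163)):
    d=f(u,v)-n;print(nm,(np.array([d@xj,d@yj])*1e3).round(1))
P=cloud(c)
for nm,u,v in(("floor",260,280),("anvil top",270,390)):print(nm,P[150+v//5,225+u//5].round(4))
d=P[190:250,225:365].reshape(-1,3)
E
```

```text
origin [ 0.51153947 -0.07651762] nest [ 0.52646549 -0.12789333]
vertex [9.8 1. ]
mouthL [ 4.6 -4.9]
mouthR [4.5 8.1]
padL [-17.9  -7.3]
padR [-18.1   8.6]
padtopback [-20.4  -6.8]
padtopbackR [-20.7   8.7]
floor [ 0.5223 -0.1286  0.0197]
anvil top [ 0.5245 -0.1397  0.0356]
```

```bash
python3 - <<'E'
from h import *
c=np.load("w7.npz");K,T=c["K"],c["T"]
a=np.radians(-73.8);xj=np.array([np.cos(a),np.sin(a)]);yj=np.array([-xj[1],xj[0]]);k=np.array([.4948,-.0189]);o=k+.06*xj
n=o+.0535*xj
f=lambda u,v,z=.041:ray(K,T,(225+u/5,150+v/5),z)[:2]
for nm,u,v,z in(("vertex",312,388,.02),("mouthL",262,362,.02),("mouthR",356,342,.02),("vertop",315,420,.041),("mLtop",249,403,.041),("mRtop",380,376,.041),("padL",210,232,.041),("padR",327,205,.041),("floorL",135,100,.02),("floorR",368,52,.02),("floorR2",418,300,.02),("floorL2",212,440,.02)):
    d=f(u,v,z)-n;print(nm,(np.array([d@xj,d@yj])*1e3).round(1))
s=cv2.resize(np.load("scene1.npz")["image"][170:240,280:360],None,fx=8,fy=8,interpolation=cv2.INTER_CUBIC);cv2.imwrite("pics/s1z.png",s[:,:,::-1])
E
```

```text
vertex [17.5 -0.3]
mouthL [11.9 -6.6]
mouthR [11.8  7.6]
vertop [14.4  0.4]
mLtop [10.1 -7.9]
mRtop [10.  10.4]
padL [-14.7  -7.7]
padR [-15.    8.2]
floorL [-30.3 -15.8]
floorR [-30.   17.8]
floorR2 [ 7.3 17.7]
floorL2 [ 22.4 -16.6]
```

View pics/s1z.png

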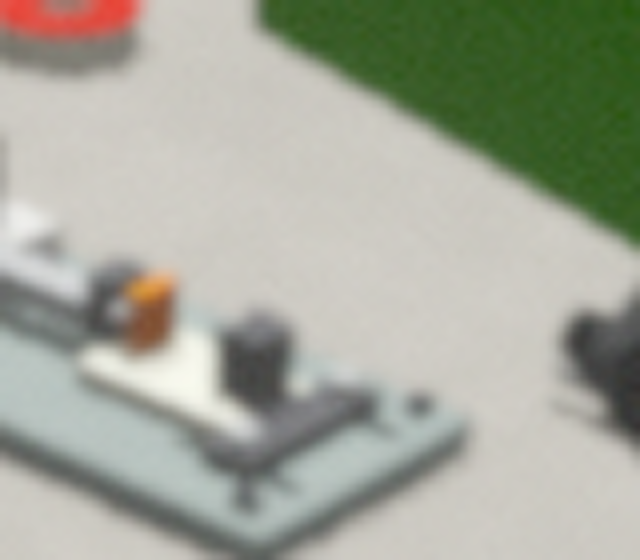

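```bash
python3 -m handwheel '[[0,0,0,0,-0.1065,0,0],[0,0,0,0,-0.1065,0,0],[-0.0022,0.02,0.0029,0,0,0,0],[0,0.02,0,0,0,0,0],[0,0.02,0,0,0,0,0],[0,0.012,0,0,0,0,0],[0,0,0,0,0,0,0],[0,0,0,0,0,0,0]]'
python3 look.py w8; python3 - <<'E'
from h import *
for n in("w6","w7","w8"):
    c=np.load(n+".npz");P=cloud(c);T=c["tool"];L=((P-T[:3,3])@T[:3,:3]*1e3)[:,255:310].reshape(-1,3)
    t=L[(abs(L[:,2])<7)&(L[:,1]<-40)&(L[:,1]>-75)&(abs(L[:,0])<10)]
    y=np.median(np.sort(t[:,1])[:150]);u=t[abs(t[:,1]-y)<2];print(n,len(u),((u.min(0)+u.max(0))/2).round(1),np.ptp(u,0).round(1))
E
```

```text
time: 9.22
tool_pos: [0.5279, -0.1275, 0.0282]
tcp_rot: [-1.329, 0.998, -1.0]
wrist_force: [0.0, -0.0, -0.1]
width: 0.211
9.225 [[0.2779, 0.0011, 0.9606, 0.5279], [-0.9606, -0.0004, 0.2779, -0.1275], [0.0007, -1.0, 0.001, 0.0282], [0.0, 0.0, 0.0, 1.0]] 0.211 [ 0.03 -0.02 -0.14] [ 0.038 -0.009  0.037]
w6 855 [ -0.5 -65.9  -0.1] [13.3  2.9 12.3]
w7 875 [ -0.4 -66.   -0.1] [13.   3.2 12.3]
w8 873 [ -0.4 -66.3   0.1] [13.2  3.7 12.4]
```

View pics/w8.png

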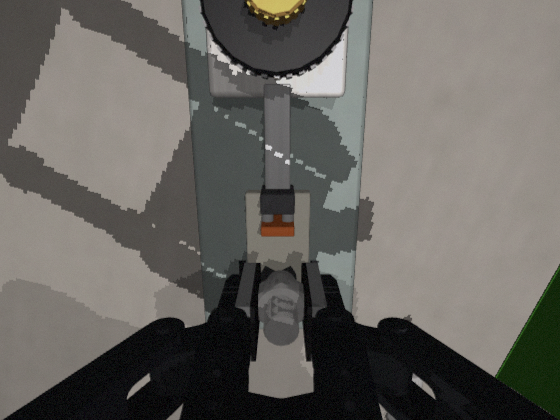

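```bash
python3 - <<'E'
from h import *
c=np.load("w8.npz");P=cloud(c);T=c["tool"];L=((P-T[:3,3])@T[:3,:3]*1e3);z=P[...,2]
hsv=cv2.cvtColor(c["image"],cv2.COLOR_RGB2HSV)
org=(hsv[...,0]<20)&(hsv[...,1]>150)&(hsv[...,2]>60);org[:200]=0;org[250:]=0
v,u=np.nonzero(org);print("px",u.min(),u.max(),v.min(),v.max());o=L[org&(z>.038)];print(o.min(0).round(1),o.max(0).round(1),np.median(P[org][:,2]))
r=np.ravel
# housing & rod & plate edges at row 130
for row in(110,150,215):
    zz=z[row];L0=L[row]
    for nm,lo,hi in(("plate",.009,.015),("floor",.0165,.0225),("rod+",.024,.06)):
        m=(zz>lo)&(zz<hi)&(np.arange(560)>170)&(np.arange(560)<390)
        if m.sum()>3:q=L0[m];print(row,nm,q[:,2].min().round(1),q[:,2].max().round(1),'mid',((q[:,2].min()+q[:,2].max())/2).round(2))
for vv in(231,233,235,236,237):print(vv,((ray(c["K"],c["T"],(278,vv),.041)-T[:3,3])@T[:3,:3]*1e3).round(1))
E
```

```text
px 261 293 215 235
[-20.3 -15.2  -9.2] [-15.4  -9.9   6.1] nan
110 plate -45.8 43.2 mid -1.31
110 rod+ -7.4 3.9 mid -1.75
150 plate -45.9 42.8 mid -1.57
150 rod+ -7.2 4.1 mid -1.56
215 plate -46.1 42.3 mid -1.9
215 floor -18.2 15.1 mid -1.52
215 rod+ -9.5 6.2 mid -1.64
231 [-17.5 -12.8  -1.1]
233 [-16.5 -12.8  -1.1]
235 [-15.5 -12.8  -1.1]
236 [-14.9 -12.8  -1.1]
237 [-14.4 -12.8  -1.1]
```

```bash
python3 -m handwheel '[[-0.001,0.003,-0.0015,0,0,0,0],[0,0.009,0,0,0,0,0],[0,0.009,0,0,0,0,0],[0,0.008,0,0,0,0,0],[0,0.004,0,0,0,0,0],[0,0.002,0,0,0,0,0],[0,0,0,0,0,0,0],[0,0,0,0,0,0,0]]'
python3 look.py w9
```

```text
time: 10.28
tool_pos: [0.5257, -0.1265, -0.0072]
tcp_rot: [-1.329, 0.999, -0.999]
wrist_force: [-0.1, -0.2, 0.4]
width: 0.207
10.275 [[0.2783, 0.0005, 0.9605, 0.5257], [-0.9605, -0.0002, 0.2783, -0.1265], [0.0003, -1.0, 0.0005, -0.0072], [0.0, 0.0, 0.0, 1.0]] 0.207 [-0.13 -0.25  0.43] [0.003 0.062 0.002]
```

View pics/w9.png

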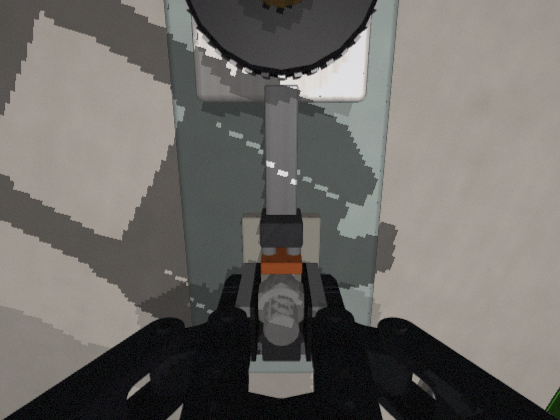

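```bash
python3 -m handwheel '[[0,0.001,0,0,0,0,0],[0,0.0005,0,0,0,0,0],[0,0,0,0,0,0,0],[0,0,0,0,0,0,0]]'; python3 -m handwheel '[[0,0.0006,0,0,0,0,0],[0,0,0,0,0,0,0],[0,0,0,0,0,0,0]]'
```

```text
time: 10.82
tool_pos: [0.5254, -0.1264, -0.009]
tcp_rot: [-1.33, 0.999, -0.999]
wrist_force: [0.1, 0.0, -0.5]
width: 0.208
time: 11.2
tool_pos: [0.5254, -0.1264, -0.0097]
tcp_rot: [-1.33, 0.999, -0.999]
wrist_force: [0.2, -0.0, -0.8]
width: 0.205
```

```bash
python3 -m handwheel '[[0,0.0004,0,0,0,0,0],[0,0,0,0,0,0,0],[0,0,0,0,0,0,0]]'; python3 -m handwheel '[[0,0,0,0,0,0,0.28],[0,0,0,0,0,0,0.4],[0,0,0,0,0,0,0.5],[0,0,0,0,0,0,0.5],[0,0,0,0,0,0,0.5]]';python3 look.py w10
```

```text
time: 11.58
tool_pos: [0.5255, -0.1265, -0.0099]
tcp_rot: [-1.329, 0.999, -0.999]
wrist_force: [-0.6, 0.5, 1.7]
width: 0.206
time: 12.2
tool_pos: [0.5255, -0.1264, -0.01]
tcp_rot: [-1.329, 0.999, -0.999]
wrist_force: [-0.2, 1.0, -0.2]
width: 0.502
12.2 [[0.2783, 0.0, 0.9605, 0.5255], [-0.9605, 0.0, 0.2783, -0.1264], [-0.0, -1.0, 0.0, -0.01], [0.0, 0.0, 0.0, 1.0]] 0.502 [-0.22  0.97 -0.17] [-0.026 -0.021  0.   ]
```

View pics/w10.png

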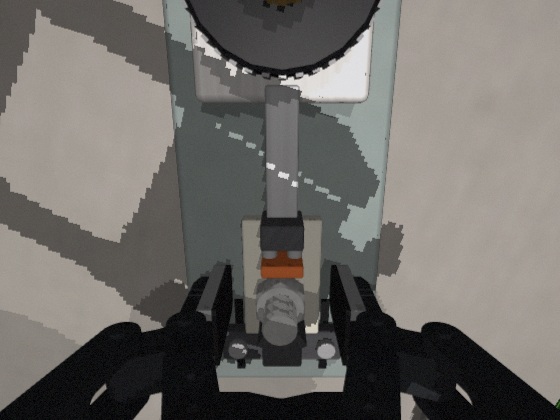

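```bash
python3 -m handwheel '[[0,-0.01,0,0,0,0,0.5],[0,-0.03,0,0,0,0,0.5],[0,-0.04,0,0,0,0,0.7],[0,-0.04,0,0,0,0,1],[-0.03,0,0,0,0,0,1],[-0.03,0,0,0,0,0,1],[0,0,0,0,0,0,1],[0,0,0,0,0,0,1]]';python3 look.py w11
```

```text
time: 13.25
tool_pos: [0.5092, -0.0692, 0.1105]
tcp_rot: [-1.33, 0.998, -1.0]
wrist_force: [0.3, 0.1, -0.1]
width: 1.001
13.25 [[0.2788, 0.001, 0.9603, 0.5092], [-0.9603, -0.0007, 0.2788, -0.0692], [0.0009, -1.0, 0.0008, 0.1105], [0.0, 0.0, 0.0, 1.0]] 1.001 [ 0.26  0.11 -0.14] [ 0.021 -0.035 -0.032]
```

View pics/w11.png

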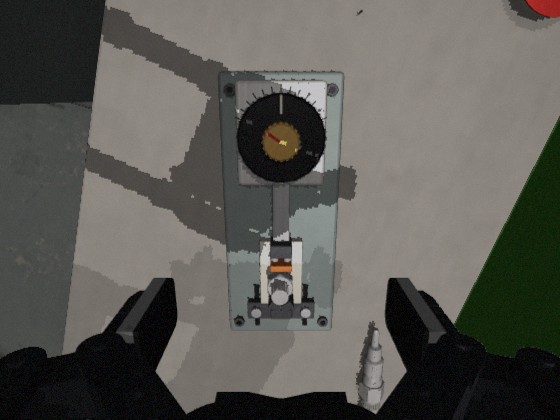

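```bash
cat > knob.py <<'E'
import sys
from h import *
c=np.load(sys.argv[1]+".npz");P=cloud(c);T=c["tool"];z=P[...,2];hsv=cv2.cvtColor(c["image"],cv2.COLOR_RGB2HSV)
def rep(nm,m):
    q=P[m];ctr=(q.min(0)+q.max(0))/2;print(nm,len(q),"world",ctr.round(4),"ext",np.ptp(q,0).round(4),"tool",((ctr-T[:3,3])@T[:3,:3]*1e3).round(1));return ctr
near=(np.hypot(P[...,0]-.495,P[...,1]+.019)<.04)
b=rep("brass",near&(z>.066)&(z<.075))
rep("ring",near&(z>.050)&(z<.059))
r=P[near&(z>.06)&((hsv[...,0]<9)|(hsv[...,0]>172))&(hsv[...,1]>150)]
if len(r):
    d=np.hypot(*(r[:,:2]-b[:2]).T);e=r[d>d.max()-.002];v=e.mean(0)-b;print("pointer angle",np.degrees(np.arctan2(v[1],v[0])).round(1),d.max())
cr=c["image"]
E
python3 knob.py w11
python3 - <<'E'
from h import *
c=np.load("w11.npz");cv2.imwrite("pics/w11c.png",cv2.resize(c["image"][65:335,210:355],None,fx=2.2*2,fy=2.2,interpolation=cv2.INTER_CUBIC)[:,:,::-1]) if 0 else cv2.imwrite("pics/w11c.png",cv2.resize(c["image"][225:335,220:345],None,fx=5,fy=5,interpolation=cv2.INTER_CUBIC)[:,:,::-1])
E
```

```text
brass 1151 world [ 0.4947 -0.0186  0.0701] ext [0.0227 0.0229 0.0078] tool [-52.6  40.3   0.1]
ring 5236 world [ 0.4948 -0.0186  0.0545] ext [0.0573 0.0573 0.0087] tool [-52.6  56.    0.2]
pointer angle -72.5 0.0400740628016317
```

View pics/w11c.png

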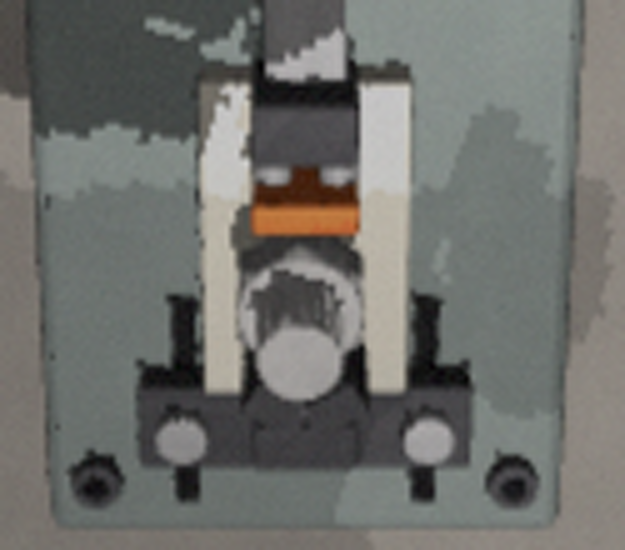

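```bash
python3 -m handwheel '[[0,0,0,0,-0.15,0,1],[0,0,0,0,-0.15,0,1],[0,0,0,0,-0.15,0,1],[0,0,0,0,-0.15,0,1],[-0.0216,0,0.015,0,0,0,1],[-0.0217,0,0.0149,0,0,0,1],[0,0,0,0,0,0,1],[0,0,0,0,0,0,1]]';python3 look.py w12; python3 knob.py w12; python3 -c "
from workcell import bot;print(bot.read_state()['q'])"
```

```text
time: 14.3
tool_pos: [0.4948, -0.0191, 0.1101]
tcp_rot: [-1.503, 0.539, -0.54]
wrist_force: [0.2, 0.2, 0.4]
width: 1.0
14.3 [[0.7719, 0.0004, 0.6358, 0.4948], [-0.6358, -0.0006, 0.7719, -0.0191], [0.0007, -1.0, -0.0002, 0.1101], [0.0, 0.0, 0.0, 1.0]] 1.0 [0.24 0.21 0.42] [-0.001  0.01  -0.038]
brass 992 world [ 0.4944 -0.0185  0.07  ] ext [0.0225 0.0228 0.0079] tool [-0.7 40.1  0.2]
ring 4266 world [ 0.4948 -0.0185  0.0545] ext [0.0577 0.0573 0.0089] tool [-0.4 55.6  0.5]
pointer angle -178.0 0.03965119712256131
[-8.85960579e-02 -2.51506298e-04  2.07710305e+00 -5.15472184e-04
  1.06425447e+00 -9.69732234e-01]
```

View pics/w12.png

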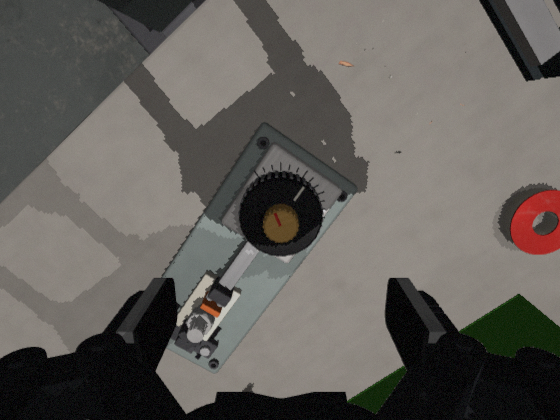

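```bash
python3 -m handwheel '[[-0.0005,0.02,0.0003,0,0,0,1],[0,0.02,0,0,0,0,1],[0,0.02,0,0,0,0,1],[0,0.02,0,0,0,0,1],[0,0.02,0,0,0,0,1],[0,0.013,0,0,0,0,1],[0,0,0,0,0,0,1],[0,0,0,0,0,0,1]]';python3 look.py w13
```

```text
time: 15.35
tool_pos: [0.4949, -0.0179, -0.0024]
tcp_rot: [-1.502, 0.538, -0.54]
wrist_force: [0.7, -0.0, 0.6]
width: 1.003
15.35 [[0.7718, 0.0011, 0.6359, 0.4949], [-0.6359, -0.0001, 0.7718, -0.0179], [0.0009, -1.0, 0.0006, -0.0024], [0.0, 0.0, 0.0, 1.0]] 1.003 [ 0.67 -0.01  0.64] [ 0.055 -0.041  0.061]
```

View pics/w13.png

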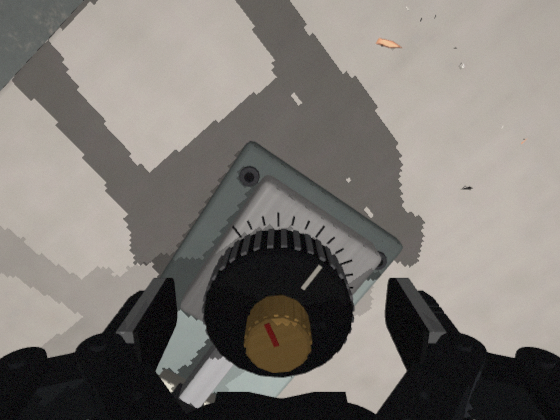

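```bash
cat > st.py <<'E'
from h import *
from workcell import bot,optics
N=6;A=[]
for i in range(N):
    s=bot.read_state();T=TM(s);ya=np.degrees(np.arctan2(T[1,2],T[0,2]))
    A.append([s["torque"][2],s["joint_torque"][5],ya,s["width"],*s["wrist_force"],*s["tool_pos"]])
    if i<N-1: optics.read_camera("wrist")
A=np.array(A);print("t",round(float(s["time"]),2),"first",A[0,:2].round(3),"mean tz,q6",A[:,:2].mean(0).round(3),"sd",A[:,:2].std(0).round(3),"yaw",A[:,2].mean().round(2),A[0,2].round(2),"w",A[-1,3].round(3),"F",A[:,4:7].mean(0).round(1),"pos",A[:,7:].mean(0).round(4))
E
python3 st.py
python3 -m handwheel '[[0,0,0,0,0,0,0.6],[0,0,0,0,0,0,0.5],[0,0,0,0,0,0,0.4],[0,0,0,0,0,0,0.4],[0,0,0,0,0,0,0.4]]' 40; python3 st.py; python3 look.py w14;python3 knob.py w14
```

```text
t 15.65 first [-0.014 -0.001] mean tz,q6 [-0.001 -0.001] sd [0.026 0.   ] yaw 50.54 50.52 w 0.997 F [0.  0.1 0. ] pos [ 0.4949 -0.0177 -0.0022]
time: 16.27
tool_pos: [0.4935, -0.0183, -0.0025]
tcp_rot: [-1.504, 0.54, -0.538]
wrist_force: [-2.7, -3.1, 6.0]
width: 0.64
t 16.52 first [-0.04  -0.035] mean tz,q6 [-0.053 -0.035] sd [0.032 0.   ] yaw 50.56 50.56 w 0.641 F [-3.  -2.7  5.8] pos [ 0.4935 -0.0183 -0.0025]
16.525 [[0.7724, -0.0014, 0.6352, 0.4935], [-0.6352, -0.0011, 0.7724, -0.0182], [-0.0004, -1.0, -0.0017, -0.0025], [0.0, 0.0, 0.0, 1.0]] 0.641 [-3.65 -3.37  5.67] [-0.467  0.566 -0.025]
brass 4983 world [ 0.4898 -0.0134  0.0705] ext [0.0594 0.0645 0.009 ] tool [ -6.  -73.    1.3]
ring 12748 world [ 0.4935 -0.0152  0.0545] ext [0.0606 0.0647 0.009 ] tool [ -2.  -57.    2.2]
pointer angle -131.6 0.03927720423325515
```

View pics/w14.png

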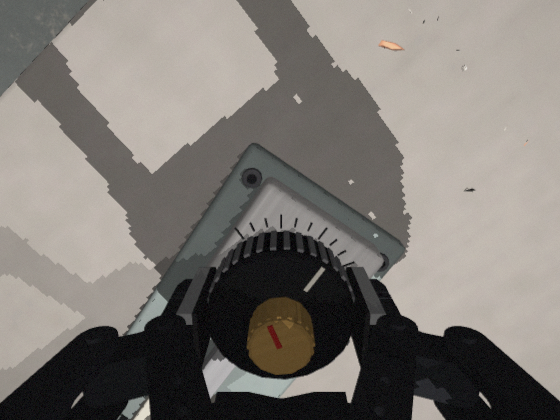

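```bash
python3 -m handwheel '[[0,0,0,0,0.05,0,0.4],[0,0,0,0,0.05,0,0.4],[0,0,0,0,0.05,0,0.4],[0,0,0,0,0.05,0,0.4]]'; python3 st.py;python3 look.py w15
```

```text
time: 17.08
tool_pos: [0.4938, -0.0181, -0.0025]
tcp_rot: [-1.458, 0.694, -0.694]
wrist_force: [-2.1, -1.2, 4.6]
width: 0.641
t 17.32 first [ 0.283 -0.091] mean tz,q6 [-0.133 -0.146] sd [0.213 0.175] yaw 39.04 39.07 w 0.637 F [-2.4 -1.6  5.4] pos [ 0.4938 -0.018  -0.0025]
17.325 [[0.63, -0.001, 0.7766, 0.4937], [-0.7766, -0.0006, 0.63, -0.0181], [-0.0002, -1.0, -0.0011, -0.0025], [0.0, 0.0, 0.0, 1.0]] 0.637 [-3.15 -1.72  5.25] [-0.391  0.585 -0.28 ]
```

View pics/w15.png

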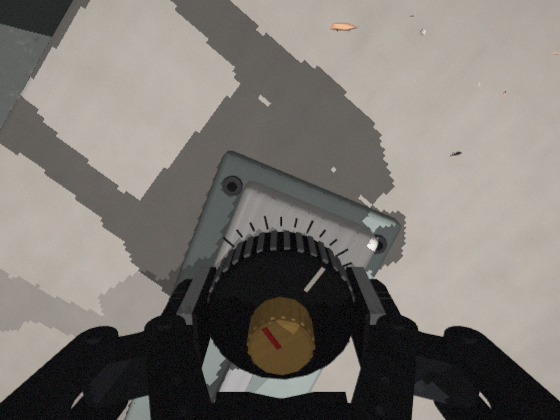

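```bash
cat > r.py <<'E'
from h import *
from workcell import bot
s=bot.read_state();T=TM(s);ya=np.degrees(np.arctan2(T[1,2],T[0,2]))
print("   R t %.2f tz %.3f q6 %.3f turned %.4f"%(s["time"],s["torque"][2],s["joint_torque"][5],np.radians(50.56-ya)))
E
H="python3 -m handwheel"
python3 -m handwheel '[[0,0,0,0,0.03,0,0.4],[0,0,0,0,0.02,0,0.4],[0,0,0,0,0.02,0,0.4]]' >/dev/null; python3 r.py
python3 -m handwheel '[[0,0,0,0,0.02,0,0.4]]' >/dev/null; python3 r.py
python3 -m handwheel '[[0,0,0,0,0.02,0,0.4]]' >/dev/null; python3 r.py
python3 -m handwheel '[[0,0,0,0,0.02,0,0.4]]' >/dev/null; python3 r.py
python3 -m handwheel '[[0,0,0,0,0.02,0,0.4]]' >/dev/null; python3 r.py
python3 -m handwheel '[[0,0,0,0,0.02,0,0.4]]' >/dev/null; python3 r.py
python3 -m handwheel '[[0,0,0,0,0.02,0,0.4]]' >/dev/null; python3 r.py
python3 -m handwheel '[[0,0,0,0,0.01,0,0.4]]' >/dev/null; python3 r.py
python3 -m handwheel '[[0,0,0,0,0,0,0.4]]' >/dev/null; python3 r.py
python3 -m handwheel '[[0,0,0,0,0,0,0.4]]' >/dev/null; python3 r.py
```

```text
R t 17.75 tz 0.304 q6 0.160 turned 0.2696
   R t 17.88 tz 0.353 q6 0.154 turned 0.2897
   R t 18.00 tz 0.305 q6 0.150 turned 0.3098
   R t 18.12 tz 0.309 q6 0.154 turned 0.3298
   R t 18.25 tz 0.297 q6 0.155 turned 0.3499
   R t 18.38 tz 0.339 q6 0.155 turned 0.3699
   R t 18.50 tz 0.308 q6 0.151 turned 0.3900
   R t 18.62 tz 0.336 q6 0.262 turned 0.3997
   R t 18.75 tz 0.220 q6 0.198 turned 0.3997
   R t 18.88 tz 0.235 q6 0.194 turned 0.3997
```

```bash

python3 -m handwheel '[[0,0,0,0,0.02,0,0.4]]' >/dev/null; python3 r.py
python3 -m handwheel '[[0,0,0,0,0.02,0,0.4]]' >/dev/null; python3 r.py
python3 -m handwheel '[[0,0,0,0,0.02,0,0.4]]' >/dev/null; python3 r.py
python3 -m handwheel '[[0,0,0,0,0.02,0,0.4]]' >/dev/null; python3 r.py
python3 -m handwheel '[[0,0,0,0,0.02,0,0.4]]' >/dev/null; python3 r.py
python3 -m handwheel '[[0,0,0,0,0.02,0,0.4]]' >/dev/null; python3 r.py
```

```text
R t 19.00 tz 0.328 q6 0.109 turned 0.4199
   R t 19.12 tz 0.307 q6 0.155 turned 0.4400
   R t 19.25 tz 0.314 q6 0.154 turned 0.4601
   R t 19.38 tz 0.315 q6 0.156 turned 0.4801
   R t 19.50 tz 0.332 q6 0.156 turned 0.5002
   R t 19.62 tz 0.330 q6 0.154 turned 0.5202
```

```bash

python3 -m handwheel '[[0,0,0,0,0.02,0,0.4]]' >/dev/null; python3 r.py
python3 -m handwheel '[[0,0,0,0,0.02,0,0.4]]' >/dev/null; python3 r.py
python3 -m handwheel '[[0,0,0,0,0.02,0,0.4]]' >/dev/null; python3 r.py
python3 -m handwheel '[[0,0,0,0,0.02,0,0.4]]' >/dev/null; python3 r.py
```

```text
R t 19.75 tz 0.382 q6 0.157 turned 0.5403
   R t 19.88 tz 0.377 q6 0.171 turned 0.5603
   R t 20.00 tz 0.344 q6 0.179 turned 0.5804
   R t 20.12 tz 0.353 q6 0.192 turned 0.6003
```

```bash

python3 -m handwheel '[[0,0,0,0,0.02,0,0.4]]' >/dev/null; python3 r.py
python3 -m handwheel '[[0,0,0,0,0.02,0,0.4]]' >/dev/null; python3 r.py
```

```text
R t 20.25 tz 0.344 q6 0.205 turned 0.6203
   R t 20.38 tz 0.376 q6 0.214 turned 0.6404
```

```bash

python3 -m handwheel '[[0,0,0,0,0.02,0,0.4]]' >/dev/null; python3 r.py
python3 -m handwheel '[[0,0,0,0,0.02,0,0.4]]' >/dev/null; python3 r.py
python3 look.py w16
```

```text
R t 20.50 tz 0.482 q6 0.233 turned 0.6604
   R t 20.62 tz 0.421 q6 0.247 turned 0.6804
20.625 [[0.2007, 0.0004, 0.9797, 0.4945], [-0.9797, -0.0004, 0.2007, -0.0177], [0.0005, -1.0, 0.0004, -0.0025], [0.0, 0.0, 0.0, 1.0]] 0.64 [-1.08  0.48  4.95] [-0.059  0.475  0.421]
```

View pics/w16.png

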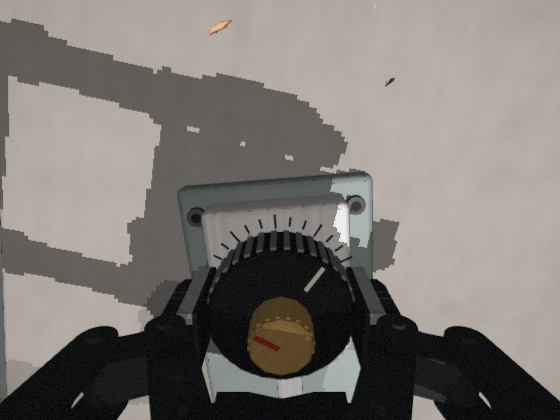

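```bash

python3 -m handwheel '[[0,0,0,0,0.015,0,0.4]]' >/dev/null; python3 r.py
python3 -m handwheel '[[0,0,0,0,0.01,0,0.4]]' >/dev/null; python3 r.py
python3 -m handwheel '[[0,0,0,0,0.005,0,0.4]]' >/dev/null; python3 r.py
python3 -m handwheel '[[0,0,0,0,0,0,0.4]]' >/dev/null; python3 r.py;python3 st.py
```

```text
R t 20.80 tz 0.425 q6 0.274 turned 0.6951
   R t 20.93 tz 0.423 q6 0.358 turned 0.7050
   R t 21.05 tz 0.479 q6 0.403 turned 0.7099
   R t 21.18 tz 0.358 q6 0.362 turned 0.7099
t 21.43 first [0.358 0.362] mean tz,q6 [0.391 0.361] sd [0.03  0.001] yaw 9.89 9.89 w 0.64 F [-1.1 -0.1  5.1] pos [ 0.4945 -0.0177 -0.0025]
```

```bash

python3 -m handwheel '[[0,0,0,0,0,0,0.72],[0,0,0,0,0,0,0.85],[0,0,0,0,0,0,1],[0,0,0,0,0,0,1],[0,0,0,0,0,0,1]]'; python3 look.py w17
```

```text
time: 22.05
tool_pos: [0.4941, -0.0176, -0.0031]
tcp_rot: [-1.286, 1.082, -1.082]
wrist_force: [-0.7, -0.1, -0.8]
width: 1.006
22.05 [[0.1711, -0.0, 0.9853, 0.4941], [-0.9853, 0.0, 0.1711, -0.0176], [-0.0, -1.0, -0.0, -0.0031], [0.0, 0.0, 0.0, 1.0]] 1.006 [-0.66 -0.11 -0.78] [-0.058  0.021 -0.015]
```

View pics/w17.png

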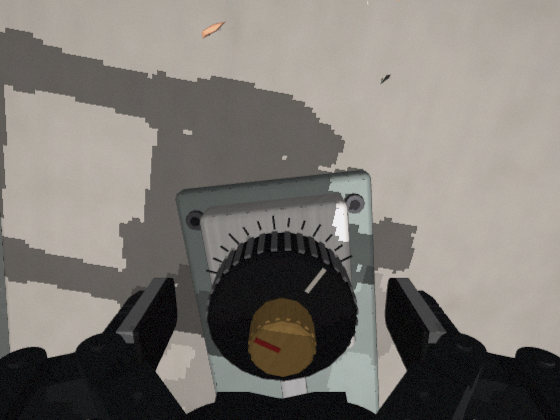

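Released; the ring mark (315,280) stayed put. I'll lift clear and inspect.

```bash

python3 -m handwheel '[[0,-0.01,0,0,0,0,1],[0,-0.025,0,0,0,0,1],[0,-0.025,0,0,0,0,1],[0,-0.025,0,0,0,0,1],[0,-0.03,0,0,0,0,1],[0.025,0,0,0,0,0,1],[0.025,0,0,0,0,0,1],[0,0,0,0,0,0,1]]'; python3 -m handwheel '[[0,0,0,0,0,0,1],[0,0,0,0,0,0,1]]'; python3 look.py w18
python3 - <<'E'
from h import *
for n,o in(("w11","a"),("w18","b")):
    c=np.load(n+".npz");T=c["tool"];K,Tc=c["K"],c["T"];hsv=cv2.cvtColor(c["image"],cv2.COLOR_RGB2HSV);P=cloud(c)
    near=np.hypot(P[...,0]-.4947,P[...,1]+.0186)<.0115
    m=near&(P[...,2]>.066)&((hsv[...,0]<9)|(hsv[...,0]>172))&(hsv[...,1]>150)
    v,u=np.nonzero(m);pts=np.array([ray(K,Tc,(a,b),.071) for a,b in zip(u,v)])
    d=pts.mean(0)-[.4947,-.0186,.071];print(n,len(pts),"red centroid rel",d.round(4),np.degrees(np.arctan2(d[1],d[0])).round(1))
    w=P.reshape(-1,3);w=w[np.hypot(w[:,0]-.527,w[:,1]+.128)<.02];t=w[(w[:,2]>.0525)&(w[:,2]<.059)];print("fitting top",len(t),((t.min(0)+t.max(0))/2).round(4),np.ptp(t,0).round(4))
c=np.load("w18.npz");cv2.imwrite("pics/w18c.png",cv2.resize(c["image"][60:340,200:360],None,fx=3.5,fy=2.1) if 0 else cv2.resize(c["image"][50:340,190:370],None,fx=2,fy=2,interpolation=cv2.INTER_CUBIC)[:,:,::-1])
E
```

```text
time: 23.1
tool_pos: [0.5032, -0.068, 0.113]
tcp_rot: [-1.284, 1.082, -1.084]
wrist_force: [0.1, 0.7, -0.0]
width: 1.001
time: 23.35
tool_pos: [0.5024, -0.0662, 0.112]
tcp_rot: [-1.286, 1.082, -1.081]
wrist_force: [-0.1, -0.5, -0.7]
width: 1.001
23.35 [[0.1717, -0.0003, 0.9851, 0.5024], [-0.9851, 0.0004, 0.1717, -0.0662], [-0.0004, -1.0, -0.0003, 0.112], [0.0, 0.0, 0.0, 1.0]] 1.001 [-0.09 -0.48 -0.69] [-0.02   0.015 -0.002]
w11 47 red centroid rel [-0.0054  0.0018  0.    ] 161.1
fitting top 235 [ 0.525  -0.1264  0.0549] [0.0121 0.0129 0.0047]
w18 41 red centroid rel [-0.0053  0.0018  0.    ] 160.7
fitting top 233 [ 0.5264 -0.13    0.055 ] [0.0123 0.0131 0.005 ]
```

View pics/w18c.png

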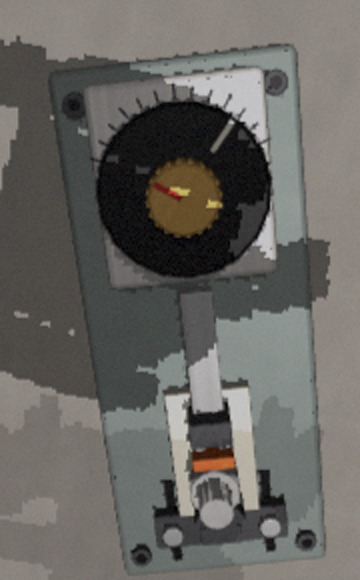

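```bash
python3 -c "
from workcell import workorder;print(workorder.finish_job())"
```

```text
the job is handed in; nothing more can be done
None
```

The silver fitting stands upright, thread up, in the jig and is clamped at about 12–13 N by my estimates. I handed the job in at about 23 s of the 72 s allowed; no verdict is reported.

**What I did:** I placed and released the fitting in the nest. I then turned only the black ring 0.71 rad clockwise from its zero mark, let go and lifted clear.

**Last checks:**
- **Fitting:** Its top is 55 mm above the bench, as it should be when standing on the nest floor. It slid about 3.9 mm into the V notch. By my position estimate it sits about 2 mm from the nest's middle.
- **Brass knob:** The red pointer's direction was 161.1° before and 160.7° after, well under the 2 mm limit.
- **Ring:** The mark kept its place between the pads while turning and after release, so the ring did not slip.
- **Brass fittings:** They were clear of every move, but I did not measure them again at the end.

**Clamping force:** I had no direct reading of the force, but three estimates agree:

| Method | Force |
|---|---|
| Turn past the point where the load began to rise (about 0.545 rad) | about 13 N |
| Wrist moment during the last motion (0.48 N m against 0.32 N m turning freely) | about 12 N, noisy (about ±2 N) |
| Jaw travel against how far the fitting slid | about 12 N |

**What failed or disagreed:**
- **Missed grasp:** The first close gripped nothing, because the real fingertips end about 35 mm behind the reported TCP. I saw this in the pictures and corrected every height after that.
- **Joint 6 torque:** It rose about half as fast as the jig data predict, so I used it only to see when the load began.

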